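# Transfer a row of spray cans to the flagged rack in order

## Task

Move the four spray cans from the wooden rack into the grey steel rack, one can to a pocket, in this order: the can that stood at the left end of the wooden row (left as seen from the robot) goes into the pocket next to the yellow block, the next one beside it, and so on to the right-hand can, which ends up farthest from the yellow block. Keep the cans upright all the way, set them down rather than dropping them, and leave all four standing still in their pockets.

Things in the scene. Friction and masses are not known exactly. Their poses are not given: they have to be found in the camera images.
- can_red: loose small upright spray can with a red band and red cap: bare-metal cylinder 40 mm in diameter up to 96 mm, then the cap, 34 mm in diameter, up to 120 mm in all, about 160 g; origin at the centre of its underside, z up its axis. It starts standing in a pocket (floor 4 mm above the bench) of the old rack, a fixed wooden tray with four pockets in a row, 68 mm apart, walls 24 mm high
- can_blue: loose small upright spray can with a blue band and blue cap: bare-metal cylinder 40 mm in diameter up to 96 mm, then the cap, 34 mm in diameter, up to 120 mm in all, about 160 g; origin at the centre of its underside, z up its axis. It starts standing in a pocket (floor 4 mm above the bench) of the old rack, a fixed wooden tray with four pockets in a row, 68 mm apart, walls 24 mm high
- can_green: loose small upright spray can with a green band and green cap: bare-metal cylinder 40 mm in diameter up to 96 mm, then the cap, 34 mm in diameter, up to 120 mm in all, about 160 g; origin at the centre of its underside, z up its axis. It starts standing in a pocket (floor 4 mm above the bench) of the old rack, a fixed wooden tray with four pockets in a row, 68 mm apart, walls 24 mm high
- can_white: loose small upright spray can with a white band and white cap: bare-metal cylinder 40 mm in diameter up to 96 mm, then the cap, 34 mm in diameter, up to 120 mm in all, about 160 g; origin at the centre of its underside, z up its axis. It starts standing in a pocket (floor 4 mm above the bench) of the old rack, a fixed wooden tray with four pockets in a row, 68 mm apart, walls 24 mm high
- tag_red: red tag, 20 x 44 x 3 mm, fixed on the far ledge of the wooden old rack; it stays there and marks where the red can started, 49 mm from it along the tag's -x. Origin at the centre of its underside, 24 mm above the bench; y along the row, +y towards the robot's left (within 0.25 rad)
- tag_blue: blue tag, 20 x 44 x 3 mm, fixed on the far ledge of the wooden old rack; it stays there and marks where the blue can started, 49 mm from it along the tag's -x. Origin at the centre of its underside, 24 mm above the bench; y along the row, +y towards the robot's left (within 0.25 rad)
- tag_green: green tag, 20 x 44 x 3 mm, fixed on the far ledge of the wooden old rack; it stays there and marks where the green can started, 49 mm from it along the tag's -x. Origin at the centre of its underside, 24 mm above the bench; y along the row, +y towards the robot's left (within 0.25 rad)
- tag_white: white tag, 20 x 44 x 3 mm, fixed on the far ledge of the wooden old rack; it stays there and marks where the white can started, 49 mm from it along the tag's -x. Origin at the centre of its underside, 24 mm above the bench; y along the row, +y towards the robot's left (within 0.25 rad)
- new_rack: new rack: fixed grey steel tray, 72 mm deep (x), 276 mm long (y). Four pockets with centres at x = 0, y = -102, -34, 34 and 102 mm, 64 mm square inside, floor 4 mm above the bench, walls 4 mm thick, 24 mm high; a dark 24 mm block at each end, equally high. Origin at the centre of its underside; +y to the robot's left (within 0.25 rad). It may stand left or right of the old rack
- flag: yellow block, 60 x 20 x 16 mm, fixed on one end block of the new rack, at 150 mm or -150 mm along the rack's y axis; it marks the end where the row begins (the other end has a thin black plate). Origin at the centre of its underside, 24 mm above the bench

How it is judged:
At the end, for the whole second after the job is handed in: One can stands in each grey pocket, released and at rest: within 20 mm of the rack's middle line, underside below 9 mm over the bench, tilted under 0.1 rad. Their order counted from the yellow block is that of the wooden rack's tags counted from the robot's left (+y) (x of can_red in the frame of new_rack between -0.02 and 0.02 m and z of can_red in the frame of new_rack between 0 and 0.009 m and y of can_red in the frame of new_rack between -0.136 and 0.136 m and angle between each of can_red, can_blue, can_green, can_white's own z axis and vertical below 0.1 rad and linear speed of each of can_red, can_blue, can_green, can_white below 0.02 m/s and angular speed of each of can_red, can_blue, can_green, can_white below 0.2 rad/s and x of can_blue in the frame of new_rack between -0.02 and 0.02 m and z of can_blue in the frame of new_rack between 0 and 0.009 m and y of can_blue in the frame of new_rack between -0.136 and 0.136 m and x of can_green in the frame of new_rack between -0.02 and 0.02 m and z of can_green in the frame of new_rack between 0 and 0.009 m and y of can_green in the frame of new_rack between -0.136 and 0.136 m and x of can_white in the frame of new_rack between -0.02 and 0.02 m and z of can_white in the frame of new_rack between 0 and 0.009 m and y of can_white in the frame of new_rack between -0.136 and 0.136 m and ((y of tag_red in the frame of tag_blue above 0 m and ((horizontal distance between can_red and flag below 0.082 m and horizontal distance between can_blue and flag above 0.082 m) or (horizontal distance between can_red and flag below 0.15 m and horizontal distance between can_blue and flag above 0.15 m) or (horizontal distance between can_red and flag below 0.218 m and horizontal distance between can_blue and flag above 0.218 m))) or (y of tag_red in the frame of tag_blue below 0 m and ((horizontal distance between can_blue and flag below 0.082 m and horizontal distance between can_red and flag above 0.082 m) or (horizontal distance between can_blue and flag below 0.15 m and horizontal distance between can_red and flag above 0.15 m) or (horizontal distance between can_blue and flag below 0.218 m and horizontal distance between can_red and flag above 0.218 m)))) and ((y of tag_red in the frame of tag_green above 0 m and ((horizontal distance between can_red and flag below 0.082 m and horizontal distance between can_green and flag above 0.082 m) or (horizontal distance between can_red and flag below 0.15 m and horizontal distance between can_green and flag above 0.15 m) or (horizontal distance between can_red and flag below 0.218 m and horizontal distance between can_green and flag above 0.218 m))) or (y of tag_red in the frame of tag_green below 0 m and ((horizontal distance between can_green and flag below 0.082 m and horizontal distance between can_red and flag above 0.082 m) or (horizontal distance between can_green and flag below 0.15 m and horizontal distance between can_red and flag above 0.15 m) or (horizontal distance between can_green and flag below 0.218 m and horizontal distance between can_red and flag above 0.218 m)))) and ((y of tag_red in the frame of tag_white above 0 m and ((horizontal distance between can_red and flag below 0.082 m and horizontal distance between can_white and flag above 0.082 m) or (horizontal distance between can_red and flag below 0.15 m and horizontal distance between can_white and flag above 0.15 m) or (horizontal distance between can_red and flag below 0.218 m and horizontal distance between can_white and flag above 0.218 m))) or (y of tag_red in the frame of tag_white below 0 m and ((horizontal distance between can_white and flag below 0.082 m and horizontal distance between can_red and flag above 0.082 m) or (horizontal distance between can_white and flag below 0.15 m and horizontal distance between can_red and flag above 0.15 m) or (horizontal distance between can_white and flag below 0.218 m and horizontal distance between can_red and flag above 0.218 m)))) and ((y of tag_blue in the frame of tag_green above 0 m and ((horizontal distance between can_blue and flag below 0.082 m and horizontal distance between can_green and flag above 0.082 m) or (horizontal distance between can_blue and flag below 0.15 m and horizontal distance between can_green and flag above 0.15 m) or (horizontal distance between can_blue and flag below 0.218 m and horizontal distance between can_green and flag above 0.218 m))) or (y of tag_blue in the frame of tag_green below 0 m and ((horizontal distance between can_green and flag below 0.082 m and horizontal distance between can_blue and flag above 0.082 m) or (horizontal distance between can_green and flag below 0.15 m and horizontal distance between can_blue and flag above 0.15 m) or (horizontal distance between can_green and flag below 0.218 m and horizontal distance between can_blue and flag above 0.218 m)))) and ((y of tag_blue in the frame of tag_white above 0 m and ((horizontal distance between can_blue and flag below 0.082 m and horizontal distance between can_white and flag above 0.082 m) or (horizontal distance between can_blue and flag below 0.15 m and horizontal distance between can_white and flag above 0.15 m) or (horizontal distance between can_blue and flag below 0.218 m and horizontal distance between can_white and flag above 0.218 m))) or (y of tag_blue in the frame of tag_white below 0 m and ((horizontal distance between can_white and flag below 0.082 m and horizontal distance between can_blue and flag above 0.082 m) or (horizontal distance between can_white and flag below 0.15 m and horizontal distance between can_blue and flag above 0.15 m) or (horizontal distance between can_white and flag below 0.218 m and horizontal distance between can_blue and flag above 0.218 m)))) and ((y of tag_green in the frame of tag_white above 0 m and ((horizontal distance between can_green and flag below 0.082 m and horizontal distance between can_white and flag above 0.082 m) or (horizontal distance between can_green and flag below 0.15 m and horizontal distance between can_white and flag above 0.15 m) or (horizontal distance between can_green and flag below 0.218 m and horizontal distance between can_white and flag above 0.218 m))) or (y of tag_green in the frame of tag_white below 0 m and ((horizontal distance between can_white and flag below 0.082 m and horizontal distance between can_green and flag above 0.082 m) or (horizontal distance between can_white and flag below 0.15 m and horizontal distance between can_green and flag above 0.15 m) or (horizontal distance between can_white and flag below 0.218 m and horizontal distance between can_green and flag above 0.218 m))))); the robot touches nothing.
It fails at once if a can is tipped more than 0.6 rad (angle between any of can_red, can_blue, can_green, can_white's own z axis and vertical above 0.6 rad).
It fails at once if a can is dropped or thrown (faster than 0.6 m/s while no finger touches it: a fall of about 2 cm) ((linear speed of can_red above 0.6 m/s and contact force between the fingers and can_red below 0.05 N) or (linear speed of can_blue above 0.6 m/s and contact force between the fingers and can_blue below 0.05 N) or (linear speed of can_green above 0.6 m/s and contact force between the fingers and can_green below 0.05 N) or (linear speed of can_white above 0.6 m/s and contact force between the fingers and can_white below 0.05 N)).
It also fails if it takes over 109 s, if anything falls off the work surface, if the arm or the gripper's body presses on something with over 40 N, if the wrist force passes 120 N, or if a joint passes its speed limit or range.

## Robot

A 7-joint arm with a two-finger parallel gripper is mounted at the origin on the work surface. World frame = base frame: x ahead of the robot, y to its left, z up, the work surface at z = 0. Lengths are in m, angles in rad, forces in N, time in s.
With the tool pointing down it reaches from about 0.425 to 0.825 m from the base axis. Payload 3.6 kg.
Tool frame: the origin (TCP) lies where the fingers leave the gripper's body, on its centre line; the fingertips stand 73 mm ahead of it and the grasp point (between the pads) lies 54 mm ahead of it; z points along the fingers, y is the line along which they close (so a half turn about z gives the same grasp; the last joint's range is limited). The gripper opens to 85 mm and grips with 20 to 120 N. Pads are 22 mm wide; open, the fingers measure 114 mm over their backs; the gripper's body (76 mm by 85 mm) begins 54 mm behind the grasp point. The pads swing forward as they close: fully open they stand 13 mm farther back than shut.
Start: joints at [-1.2, 0.615, -0.013, 1.423, 0.008, 1.103, -0.04], TCP at [0.251, 0.599, 0.304] pointing down, gripper open.
Joint ranges: [-3.12, 3.12], [-0.3, 2.06], [-1.34, 1.32], [0.26, 2.42], [-1.36, 4.5], [0.01, 1.98], [-2.84, 2.84]. Speed limits (rad/s): [2.79, 2.79, 3.14, 3.14, 3.14, 3.14, 3.14].

## Interface

Orientations are given as a unit quaternion [x, y, z, w].
In Python, from station import arm, snapshot, camera_info, ticket gives the robot as it stands. Calls block until the motion is done:
- arm.movep(position, orientation): joint-space move of the TCP to a pose.
- arm.line_to(position, velocity=0.15, ori=None): straight line of the TCP; ori=None keeps the orientation; velocity is the mean speed in m/s.
- arm.move_j(angles): joint-space move.
- arm.move_gripper(opening, effort=None): opening from 0.0 (shut) to 1.0 (fully open); effort is the grip in N (None keeps the last); returns when the fingers have stopped.
- arm.pause(seconds).
- arm.ik(position, orientation): joint angles nearest the present ones, or None.
- snapshot(name): name is "side" or "top"; returns the picture (480x640x3 uint8, blue, green, red); there is no depth.
- camera_info(name): a dict with "fx", "fy", "cx", "cy" (pixels), "R" (3x3) and "t" (3): a world point X has camera coordinates R X + t. Camera axes: x right, y down, z forward; pixel columns grow to the right and rows downward; lengths in m; the calibration is good to about 2 mm. A picture is of the moment at which its call begins. camera_info takes no time and is no camera call.
A pose or a line that the arm cannot do raises arm.MotionError and nothing moves.
- ticket.finish_job(): hands the job in; it is judged then, once.
Readings, each from a call of its own:
- arm.read_time(): time.
- arm.read_joint_positions(): joint angles.
- arm.read_dq(): joint speeds.
- arm.read_effort(): joint torques, N m.
- arm.read_tool_pos(): TCP position.
- arm.read_eef_rot(): TCP orientation.
- arm.read_ft_force(): force on the tool from outside, world axes, zero at the start.
- arm.read_wrist_torque(): the same for the moment, N m.
- arm.read_opening(): opening from 0.0 (shut) to 1.0 (fully open).
- arm.read_finger_force(): force on a finger pad.
Only numpy, scipy, OpenCV 4.12 (cv2) and the standard library are available. Lean on these libraries where they do the work, as an engineer would, in place of code of your own. Each camera call takes 0.05 s, during which the arm holds its last target. There are 200 camera calls.

## Working session

There is one attempt and no reset: what is moved stays moved. The work goes in short steps, each a Python script; the robot and the scene stay as the last script left them, time stands still between calls to the robot, and variables do not carry over. Pictures are saved under pics/ and viewed, at most 14 in all, crops included, and the job is handed in when it is done.

```bash
mkdir -p pics; ls; python3 - <<'E'
from station import arm,snapshot,camera_info
import cv2,numpy as np
for n in("top","side"):
    cv2.imwrite(f"pics/{n}0.png",snapshot(n)); c=camera_info(n)
    print(n,c["fx"],c["cx"],c["cy"],np.round(c["R"],3).tolist(),np.round(c["t"],3), "pos",np.round(-np.array(c["R"]).T@c["t"],3))
print(arm.read_eef_rot(),arm.read_time())
E
```

```text
pics
top 583.0021474999693 321.17543802624897 235.87431777566974 [[0.011, -1.0, 0.01], [-0.992, -0.012, -0.125], [0.125, -0.009, -0.992]] [-0.011  0.554  1.079] pos [0.415 0.005 1.14 ]
side 609.1010954662962 319.59186848745196 241.59254507402832 [[-0.993, -0.116, -0.023], [-0.054, 0.619, -0.783], [0.105, -0.777, -0.621]] [0.557 0.073 0.974] pos [0.455 0.776 0.674]
[ 1.97077603e-01  9.80387201e-01 -1.14615469e-03 -2.04594948e-04] 0.1
```

View pics/top0.png

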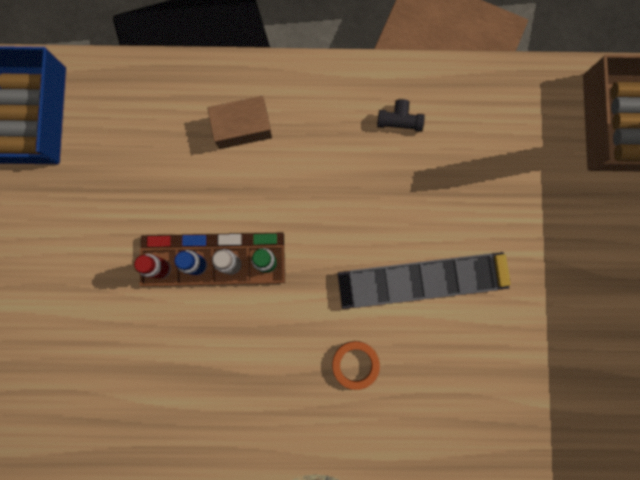

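View pics/side0.png

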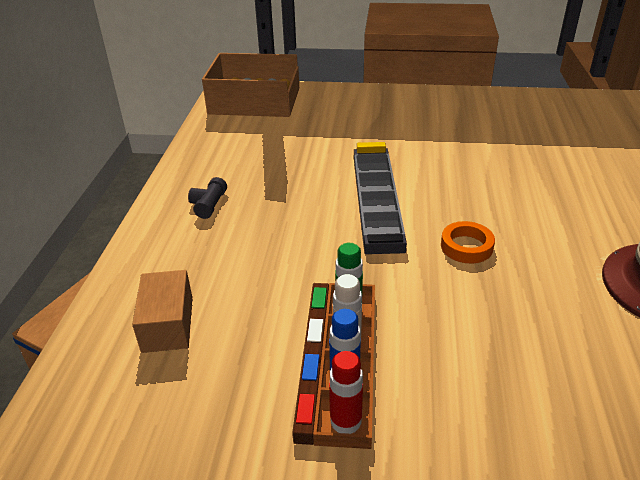

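The top view shows the wooden row, left to right, as red (150,265), blue (188,262), white (225,261) and green (263,259). The grey rack is on the right with the yellow block at its right end (503,270) and the black plate at (345,290). Red therefore goes in the rightmost pocket. Next I measure.

```bash
cat > h.py <<'E'
import cv2,numpy as np
from station import arm,snapshot,camera_info
def ray(n,uv,z):
    c=camera_info(n);R=np.array(c["R"]);o=-R.T@c["t"]
    d=R.T@np.array([(uv[0]-c["cx"])/c["fx"],(uv[1]-c["cy"])/c["fy"],1]);return (o+d*(z-o[2])/d[2])[:2]
def cent(m,x0,y0,x1,y1):
    q=np.zeros_like(m);q[y0:y1,x0:x1]=m[y0:y1,x0:x1]
    k,l,s,c=cv2.connectedComponentsWithStats(q);i=1+s[1:,4].argmax();return c[i],s[i]
E
python3 - <<'E'
from h import *
im=snapshot("top");h=cv2.cvtColor(im,cv2.COLOR_BGR2HSV);H,S,V=cv2.split(h)
T={}
hue={'red':((H<6)|(H>172))&(S>150),'blue':(H>100)&(H<130)&(S>150),'green':(H>50)&(H<90)&(S>100),'white':(S<60)&(V>150)}
for n,m in hue.items():
    m=m.astype('uint8')*255
    c,s=cent(m,135,230,290,247);T[n]=ray("top",c,.027)
    cc,ss=cent(m,130,248,290,280)
    print(n,c.round(1),s,T[n].round(4),"cap",cc.round(1),ss,ray("top",cc,.12).round(4))
p=np.array([T[n] for n in('red','blue','white','green')])
print("pitch",np.linalg.norm(np.diff(p,axis=0),axis=1))
y=(p[0]-p[3]);y/=np.linalg.norm(y);x=np.array([y[1],-y[0]]);mid=p.mean(0)
print("yaw old",np.arctan2(-y[0],y[1]))
for i,n in enumerate(('red','blue','white','green')): print(n,(mid+y*(.102-.068*i)-.049*x).round(4))
m=((S<90)&(V<140)).astype('uint8')*255
yl=((H>18)&(H<32)&(S>190)).astype('uint8')*255
c,s=cent(yl,480,240,520,300);print("flag",c,s,ray("top",c,.04))
q=np.zeros_like(m);q[245:315,330:520]=(m|yl)[245:315,330:520]
cn=max(cv2.findContours(q,0,2)[0],key=cv2.contourArea)
r=cv2.minAreaRect(cn);b=cv2.boxPoints(r);w=np.array([ray("top",k,.024) for k in b])
print(r);print(w.round(4),"c",w.mean(0).round(4),np.linalg.norm(np.diff(w,axis=0),axis=1))
v=cv2.hconcat([cv2.cvtColor(q,cv2.COLOR_GRAY2BGR)[240:320,325:520],im[240:320,325:520]])
cv2.drawContours(im,[b.astype(int)],0,(0,0,255),1)
cv2.imwrite("pics/c1.png",cv2.resize(v,None,fx=2,fy=2))
E
```

```text
red [158.3 241. ] [146 236  26  11 267] [0.5419 0.3068] cap [143.8 263.9] [134 254  21  19 283] [0.4908 0.3049]
blue [193.7 240. ] [183 236  23   9 198] [0.5446 0.2391] cap [184.1 260.3] [175 252  19  17 241] [0.4978 0.2349]
green [265.  238.5] [254 234  23  10 227] [0.5491 0.1027] cap [260.9 257.8] [252 249  18  18 233] [0.5038 0.1009]
white [229.6 238.9] [220 235  20   9 158] [0.5475 0.1704] cap [221.7 258.6] [215 252  15  14 168] [0.5016 0.1695]
pitch [0.06775479 0.06876165 0.06773179]
yaw old 0.03532729171101653
red [0.4932 0.305 ]
blue [0.4956 0.237 ]
white [0.498  0.1691]
green [0.5004 0.1011]Traceback (most recent call last):
  File "<stdin>", line 17, in <module>
  File "h.py", line 8, in cent
    k,l,s,c=cv2.connectedComponentsWithStats(q);i=1+s[1:,4].argmax();return c[i],s[i]
                                                    ~~~~~~~~~~~~~~^^
ValueError: attempt to get argmax of an empty sequence
```

```bash
python3 - <<'E'
from h import *
im=snapshot("top");h=cv2.cvtColor(im,cv2.COLOR_BGR2HSV);H,S,V=cv2.split(h)
print("flag hsv",h[270,503],"wood",h[300,500],h[230,480],"grey",h[280,435])
m=((S<80)&(V<140)).astype('uint8')*255
yl=((abs(H.astype(int)-int(h[270,503][0]))<4)&(S>h[270,503][1]-35)).astype('uint8')*255
c,s=cent(yl,490,245,518,298);print("flag",c,s,ray("top",c,.04))
q=np.zeros_like(m);q[245:315,330:520]=m[245:315,330:520]
c2=max(cv2.findContours(q,0,2)[0],key=cv2.contourArea)
r=cv2.minAreaRect(c2);b=cv2.boxPoints(r);w=np.array([ray("top",k,.024) for k in b])
print(r);print(w.round(4),"c",w.mean(0).round(4),np.linalg.norm(np.diff(w,axis=0),axis=1))
v=cv2.hconcat([cv2.cvtColor(q,cv2.COLOR_GRAY2BGR)[240:320,325:520],im[240:320,325:520]])
cv2.imwrite("pics/c1.png",cv2.resize(v,None,fx=2,fy=2))
i2=snapshot("side");h2=cv2.cvtColor(i2,cv2.COLOR_BGR2HSV);print("side flag",h2[146,371],h2[120,371])
y2=((abs(h2[...,0].astype(int)-int(h2[146,371][0]))<4)&(h2[...,1]>200)).astype('uint8')*255
c,s=cent(y2,345,135,395,158);print(c,s,ray("side",c,.036))
E
```

```text
flag hsv [ 21 164 159] wood [ 15 112 155] [ 15 111 158] grey [ 0  6 88]
flag [502.05445545 270.08910891] [494 254  17  33 404] [ 0.49270075 -0.34831147]
((422.3890686035156, 280.0982666015625), (38.249847412109375, 166.26849365234375), 82.9834976196289)
[[ 0.488  -0.0373]
 [ 0.5308 -0.3555]
 [ 0.4579 -0.3624]
 [ 0.4159 -0.0467]] c [ 0.4731 -0.2005] [0.32102192 0.07323226 0.3184312 ]
side flag [ 23 255 214] [ 17 154 134]
[371.16447368 147.21052632] [357 142  29  11 304] [ 0.49163459 -0.34722825]
```

View pics/c1.png

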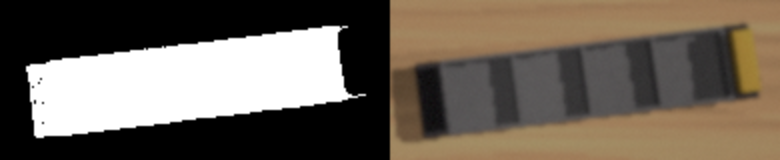

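```bash
cat >> h.py <<'E'
OY,NY=.035,.133
src={'red':(.4932,.305),'blue':(.4956,.237),'white':(.498,.1691),'green':(.5004,.1011)}
C=np.array([.473,-.2008]);ya=np.array([-np.sin(NY),np.cos(NY)])
dst={n:C+k*ya for n,k in zip(('red','blue','white','green'),(-.102,-.034,.034,.102))}
def q(yaw):
    a=(yaw+np.pi/2)/2;return [np.cos(a),np.sin(a),0,0]
UP,ZG=.285,.138
def move(n):
    s,d=src[n],dst[n]
    arm.movep([*s,UP],q(OY)); arm.line_to([*s,ZG],.15)
    arm.move_gripper(0.2,40)
    print(n,"grip",arm.read_opening(),arm.read_finger_force())
    arm.line_to([*s,UP],.15); print("lifted",arm.read_opening(),arm.read_finger_force())
    arm.line_to([*d,UP],.22,q(NY)); arm.line_to([*d,ZG+.02],.12)
    arm.line_to([*d,ZG+.001],.04); f=arm.read_ft_force(); print("f",np.round(f,1))
    arm.move_gripper(0.75); arm.pause(.2); arm.line_to([*d,UP],.2)
    print("t",arm.read_time(),np.round(arm.read_tool_pos(),4))
E
python3 - <<'E'
from h import *
for n in src:
    print(n,arm.ik([*src[n],ZG],q(OY)) is not None,arm.ik([*dst[n],ZG],q(NY)) is not None,np.round(arm.ik([*dst[n],UP],q(NY)),2))
arm.move_gripper(1.0)
move('red')
cv2.imwrite("pics/s1.png",snapshot("side"))
E
```

```text
red True True [ 0.02  0.64  0.84  1.7  -0.53  1.05  1.17]
blue True True [-0.14  0.59  0.89  1.81 -0.53  1.01  1.1 ]
white True True [-0.16  0.47  0.68  1.9  -0.37  0.9   0.83]
green True True [-0.2   0.4   0.51  1.96 -0.25  0.85  0.58]
red grip 0.45526731624809036 39.906951785087585
lifted 0.4559226450303591 40.39977192878723
f [-0.6 -0.1 -1.2]
t 10.8333 [ 0.486  -0.3014  0.2839]
```

View pics/s1.png

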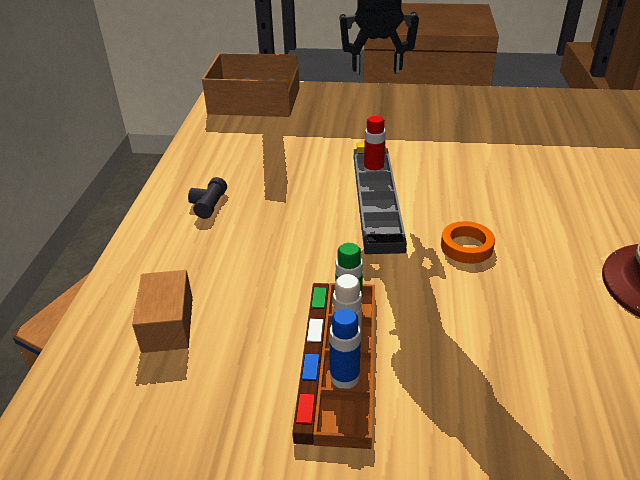

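Red stands upright at (375,145) in the pocket beside the yellow block. I'll carry on with the other three.

```bash
python3 - <<'E'
from h import *
for n in('blue','white','green'):
    move(n)
    if arm.read_opening()<.6: break
arm.movep([.5,.2,.35],q(OY))
im=snapshot("top");s=snapshot("side")
cv2.imwrite("pics/t2.png",im);cv2.imwrite("pics/s2.png",s)
E
```

```text
blue grip 0.45971845446214127 39.735027551651
lifted 0.4628956883443933 40.0670599937439
f [ 0.3 -0.4 -0.7]
t 21.0083 [ 0.4769 -0.2341  0.284 ]
white grip 0.4603045460684038 39.74562585353851
lifted 0.4613509304603278 40.10805308818817
f [ 0.1 -0.4 -1.9]
t 30.075 [ 0.4678 -0.1667  0.2841]
green grip 0.4564226931294216 39.68547284603119
lifted 0.45998768746579133 40.049867033958435
f [ 0.2  0.3 -1. ]
t 38.0917 [ 0.4588 -0.0994  0.2841]
```

View pics/t2.png

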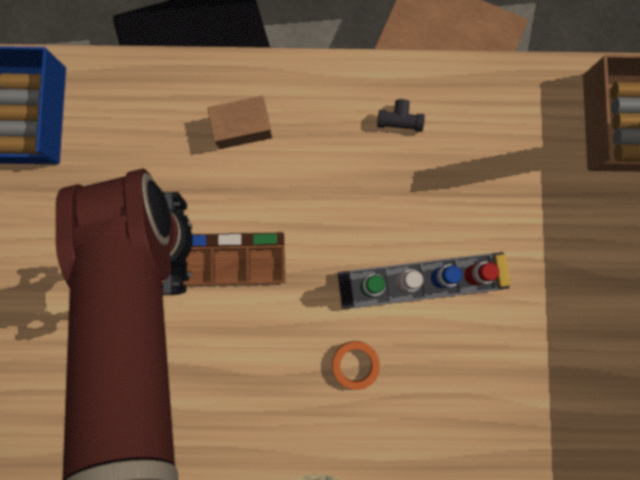

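View pics/s2.png

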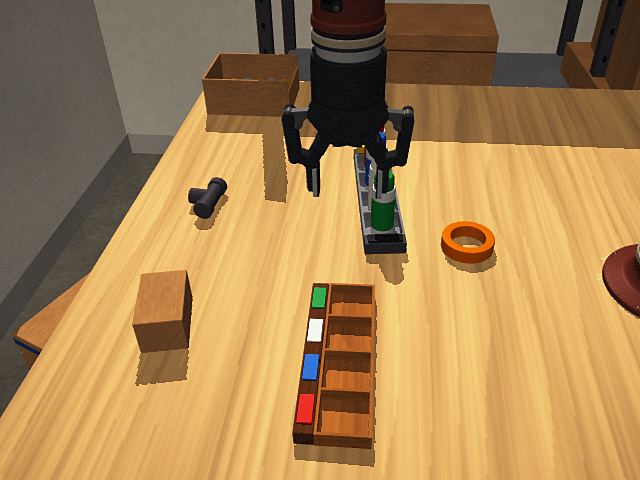

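In the top view, all four cans stand in the grey pockets: green (374,285), white (412,281), blue (451,275) and red (488,271), with red by the yellow block. I'll check positions numerically and then hand in.

```bash
python3 - <<'E'
from h import *
from station import ticket
im=snapshot("top");H,S,V=cv2.split(cv2.cvtColor(im,cv2.COLOR_BGR2HSV))
hue={'red':((H<6)|(H>172))&(S>150),'blue':(H>100)&(H<130)&(S>150),'green':(H>50)&(H<90)&(S>100),'white':(S<60)&(V>150)}
ok=True
for n,m in hue.items():
    c,s=cent(m.astype('uint8')*255,355,250,500,305);e=ray("top",c,.12)-C
    x=e@[ya[1],-ya[0]];y=e@ya;want=(dst[n]-C)@ya
    print(n,round(x,4),round(y,4),round(want,3));ok&=abs(x)<.012 and abs(y-want)<.012
print(ok)
if ok: arm.pause(.5);print(ticket.finish_job())
E
```

```text
red -0.0017 -0.0986 -0.102
blue 0.0009 -0.0343 -0.034
green 0.0011 0.1017 0.102
white 0.0012 0.0334 0.034
True
the job is handed in; nothing more can be done
None
```

All four cans stand in the grey rack in the right order (red next to the yellow block, then blue, white, green), each within about 4 mm of its pocket centre in the last picture, and the job was handed in at about 40 s on the robot clock.

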